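# Shut the lens locker until its catch snaps

## Task

Put the lens locker away for the night: slide its pulled-out tray of lenses all the way in, then swing the door shut and press it until the spring catch snaps behind the keeper, so that the door stays shut by itself when you let go. Do not slam or force anything (never push on the locker with more than 20 N), and leave the lens, the camera and the jar on the bench where they are.

Things in the scene. Friction and masses are not known exactly. Their poses are not given: they have to be found in the camera images.
- cabinet: Fixed grey steel lens locker, 200 mm deep (its x) x 200 mm wide (its y) x 130 mm high, on the bench. Origin at the centre of its underside; x points from its open front to its back, z up. Front edges of its side walls at x = -100 mm, of its roof at x = -88 mm. The roof is flat and empty.
- keeper_mid (a point): Where the keeper, an upright 8 mm steel bar on a bracket on the locker's -y side, stands as nominally set: locker x -128, y -96, height 103 mm. Bracket (84 to 122 mm high, from 55 to 131 mm in front of the centre) and a rubber buffer beside it in the doorway have been adjusted together by hand along x, up to 9 mm either way; this point does not show by how much.
- tray (a joint): How far the tray of lenses is pulled out (m): 0 = fully home, grows as it comes out towards the locker's -x, at most 0.12. It slides with about 2 N of friction to a rubbery end stop at 0 and stays where it is left.
- tray_front (a point): Middle of the top edge of the tray's aluminium front board, on its outer face. The board is 140 mm wide (locker y -70 to 70), reaches from 12 to 105 mm above the bench, and its face is square to the locker's x; with the tray home it lies at locker x = -94 mm. The lenses are fixed in the tray and lower than the board.
- door (a joint): Opening angle of the door (rad): 0 = parallel to the locker's front; grows as the free edge swings out to the locker's -x and on towards +y (1.57 = straight out). A hinge spring (0.2 N m/rad towards 1.65, friction 0.1 N m) throws it open if not latched. It latches somewhere between -0.045 and 0.06, as the keeper is set. It strikes the tray if that is out.
- door_hinge (a point): Point on the upright hinge axis at the height of the door's top (125 mm), locker x -107, y 90 mm. The plain flat door is 180 mm from the axis to its free edge, 18 mm thick and stands from 8 to 125 mm above the bench; the axis lies in its inner face, the outer face is 18 mm further out. Nothing stands out of the outer face.
- door_edge (a point): Top corner of the door's free edge on its outer face, 125 mm above the bench. As the tongue climbs the keeper the push needed near this edge rises to about 5 to 11 N, falls as its tip reaches the top of the bar, and only some 2 to 5 mm further on does it spring out behind; there a springy buffer (2.5 N/mm) already meets the door and gives little more than 1 mm before a hard stop.
- latch (a joint): How far the brass spring tongue is pushed into the door's free edge (m): 0 = fully out, 0.008 = fully in. It stands 7.5 mm out of that edge, 96 to 110 mm above the bench; its 30 degree slope faces the locker, its flat back faces out, so it rides over the keeper bar (pressed about 5 mm in) and springs out behind it.
- lens_a: Bystander: black loose lens standing upright on the bench, 66 mm across, 85 mm high; origin at the centre of its foot.
- camera: Bystander: camera body standing on the bench, 130 mm wide (its y), 45 mm deep, 92 mm high, with a short lens to its -x; origin under its centre.
- jar: Bystander: small glass screw-top jar, 52 mm across, 60 mm high; origin under its centre.

How it is judged (in metres and radians):
On the way, in this order (a step that is already met when the one before it is completed fails the run):
1. the tray is fully home (within 4 mm) with the door still open (value of joint tray below 0.004 m and value of joint door above 0.5 rad), for 0.2 s.
2. the nearly shut door's tongue is pressed in as it rides over the keeper (value of joint door below 0.17 rad and value of joint latch above 0.003 m), for 0.02 s.
3. the door is pressed shut and the tongue has sprung out behind the keeper (value of joint door below 0.075 rad and value of joint latch below 0.0015 m), for 0.2 s.
At the end, for the whole second after the job is handed in: The tray is home to within 4 mm, and the door stays shut by itself (opened less than 0.075 rad, at rest) with the tongue sprung out to within 1.5 mm of its full throw behind the keeper (all of step 3 and value of joint tray below 0.004 m and velocity of joint door between -0.05 and 0.05 rad/s); the robot touches nothing.
It fails at once if the robot pushes on the locker, its tray or its door with more than 20 N (contact force between any of the fingers, the arm and cabinet above 20 N).
It fails at once if the door is slammed (faster than 1.5 rad/s when nearly shut) (value of joint door below 0.3 rad and velocity of joint door below -1.5 rad/s).
It fails at once if a bystander is moved more than 20 mm (distance of any of lens_a, camera, jar from where it was at the start of the episode above 0.02 m).
It also fails if it takes over 66 s, if anything falls off the work surface, if the arm or the gripper's body presses on something with over 40 N, if the wrist force passes 120 N, or if a joint passes its speed limit or range.

## Robot

A 6-joint arm with a two-finger parallel gripper is mounted at the origin on the work surface. World frame = base frame: x ahead of the robot, y to its left, z up, the work surface at z = 0. Lengths are in mm, angles in rad, forces in N, time in s.
With the tool pointing down it reaches from about 350 to 775 mm from the base axis. Payload 7.3 kg.
Tool frame: the origin (TCP) lies on the front face of the gripper's body, between the roots of the fingers; the fingertips stand 66 mm ahead of it and the grasp point (between the pads) lies 47 mm ahead of it (bot.tcp_to_grasp is the z of the grasp point in the tool frame, in mm); z points along the fingers, y is the direction in which the jaws open and shut (so a half turn about z gives the same grasp; the last joint's range is limited). The gripper opens to 92 mm and grips with 3 to 60 N. Pads are 19 mm wide; open, the fingers measure 130 mm over their backs; the gripper's body (75 mm by 190 mm) begins 47 mm behind the grasp point.
Start: joints at [1.188, 0.342, 1.524, -0, 1.275, -0.146], TCP at [123.143, 510.367, 292.241] pointing down, gripper open.
Joint ranges: [-2.53, 2.53], [-0.77, 2.02], [0.04, 2.7], [-1, 4.14], [0.28, 2.66], [-3.11, 3.11]. Speed limits (rad/s): [2.57, 2.57, 3.14, 3.14, 3.14, 3.14].

## Interface

Orientations are given as [roll, pitch, yaw] about the fixed x, y, z axes, in that order (R = Rz(yaw) Ry(pitch) Rx(roll)).
In Python, from plant import bot gives the robot as it stands.
- The arm moves only by the tool carry_out, never from a script. Its argument "deltas" is a list that holds one entry, the list of rows, each a list of 4 numbers: the shift along the tool's x, y, z in mm, then the turn about the tool's z in units of 5 degrees (1.0 is 5 degrees). A call has 1 to 20 rows; each row is the pose to reach, as a shift and turn from the pose commanded when the call began, along the tool's axes at that moment; what a row does not reach only later rows make up. A row lasts 1/10 s, in which the tool goes at most 50 mm and 8.59 degrees, less where a joint would pass 70% of its speed; a pose out of reach is approached as far as the arm can. A call with a gripper value outside its range is refused whole. "fingers" is the finger opening in mm, from 0 to 91.8, set as the call begins (left out, the last holds). The fingers move at their own pace and stop on an object; the grip force is fixed at half the most. Time passes only in rows, so rows that repeat a pose let the fingers close. It gives the time, the measured TCP pose, the force and the opening at its end, in the units of the state.
- bot.get_obs(): the state, without advancing time (a new reading comes with each control period).
- bot.capture(name): name is "scene" or "top"; returns (picture, depth): 400x640x3 uint8, blue, green, red; 400x640 float32, mm along the optical axis (not along the pixel's ray), 0 where there is no reading.
- bot.camera_model(name): a dict with "K" (3x3 intrinsics, pixels), "camera_from_world" (4x4, takes a point from world to camera coordinates). Camera axes: x right, y down, z forward; pixel columns grow to the right and rows downward; lengths in mm; the calibration is good to about 2 mm. A picture is of the moment at which its call begins. camera_model takes no time and is no camera call.
- bot.close_job(): hands the job in, once; it reports no verdict.
The state is a dict: "time": time; "joint_positions": joint angles; "dq": joint speeds; "tau": joint torques, N m; "tool_pos": TCP position; "tcp_rot": TCP orientation; "contact_force": force on the tool from outside, world axes, zero at the start; "moment": the same for the moment, N m; "grip_width": finger opening in mm.
Only numpy, scipy, OpenCV 4.12 (cv2) and the standard library are available. Lean on these libraries where they do the work, as an engineer would, in place of code of your own. Each camera call takes 0.05 s, during which the arm holds its last target. There are 200 camera calls.

## Working session

There is one attempt and no reset: what is moved stays moved. The work goes in short steps, Python scripts to look and compute and a tool call to move; the robot and the scene stay as the last step left them, time stands still between calls to the robot, and variables do not carry over. Pictures are saved under pics/ and viewed, about 8 in all and at most 12, crops included, and the job is handed in when it is done.

Besides the shell and the picture viewer there is one more tool, called by a JSON object that holds its "name" and its "arguments", one argument or row to a line. carry_out: Moves the arm, as the interface text tells. Its arguments: {"type":"object","properties":{"deltas":{"type":"array","items":{"type":"array","items":{"type":"array","items":{"type":"number"}}}},"fingers":{"type":"number"}},"required":["deltas"]}

```bash
mkdir -p pics; python3 - <<'E'
from plant import bot
import cv2,numpy as np
print(bot.get_obs())
for n in("scene","top"):
    p,d=bot.capture(n); cv2.imwrite(f"pics/{n}0.png",p); np.save(f"pics/{n}0.npy",d)
    m=bot.camera_model(n); print(n,m)
E
```

```text
{'time': 0.0, 'joint_positions': array([ 1.18801130e+00,  3.42677581e-01,  1.52506185e+00, -2.46413653e-06,
        1.27540140e+00, -1.46000859e-01]), 'dq': array([-0.00088992, -0.0001362 , -0.0005122 , -0.0002898 ,  0.00153438,
       -0.00090316]), 'tau': array([-2.60759180e-04, -4.31247175e+01, -2.44218546e+01,  7.16391834e-02,
        5.61482913e-02, -1.25706447e-04]), 'tool_pos': array([123.00836772, 510.04730029, 291.55267631]), 'tcp_rot': array([-3.14006061e+00, -2.22901478e-04,  2.90480904e+00]), 'contact_force': array([-0.78350746,  0.07717779, -0.83192092]), 'moment': array([ 0.01082029, -0.06924709,  0.0156044 ]), 'grip_width': 91.7523246925355}
scene {'K': array([[430.46498222,   0.        , 317.51460836],
       [  0.        , 430.46498222, 203.73927743],
       [  0.        ,   0.        ,   1.        ]]), 'camera_from_world': array([[ 3.16976095e-01,  9.48343712e-01,  1.30521271e-02,
        -9.69112970e+01],
       [ 6.99066929e-01, -2.24312774e-01, -6.78961861e-01,
        -3.70086842e+02],
       [-6.40961453e-01,  2.24338990e-01, -7.34057514e-01,
         1.36755405e+03],
       [ 0.00000000e+00,  0.00000000e+00,  0.00000000e+00,
         1.00000000e+00]])}
top {'K': array([[427.59963725,   0.        , 320.2040584 ],
       [  0.        , 427.59963725, 207.746436  ],
       [  0.        ,   0.        ,   1.        ]]), 'camera_from_world': array([[-6.03669496e-03, -9.99949949e-01, -7.97852643e-03,
        -7.59116957e+01],
       [-9.86318132e-01,  7.26847120e-03, -1.64692782e-01,
         5.97305177e+02],
       [ 1.64742531e-01,  6.87516520e-03, -9.86312643e-01,
         1.11762246e+03],
       [ 0.00000000e+00,  0.00000000e+00,  0.00000000e+00,
         1.00000000e+00]])}
```

View pics/scene0.png

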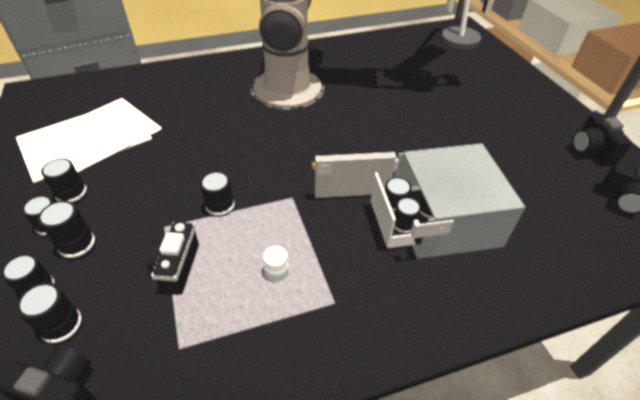

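View pics/top0.png

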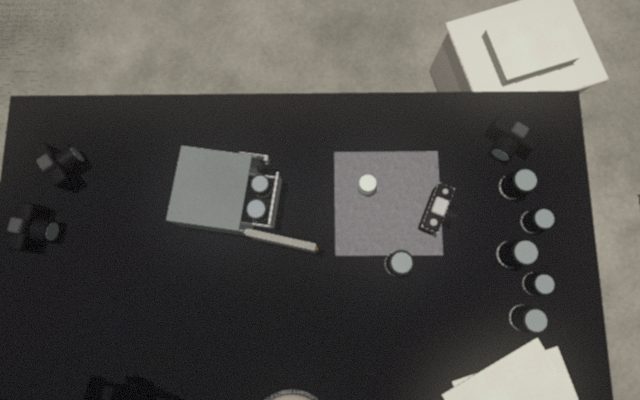

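Top view: locker roof is at about (170–252, 147–233) and opens towards the image right (world −y). The tray board is at (277, 200), the door runs from (247, 232) to (318, 248), the keeper bracket is at (262, 158), the lens at (399, 263), the jar at (368, 184) and the camera at (437, 207). Next I'll measure these.

```bash
cat > h.py <<'E'
import numpy as np,cv2
from plant import bot
def cloud(n,d):
    m=bot.camera_model(n);K=m["K"];T=np.linalg.inv(m["camera_from_world"])
    v,u=np.mgrid[:d.shape[0],:d.shape[1]]
    c=np.stack([(u-K[0,2])/K[0,0]*d,(v-K[1,2])/K[1,1]*d,d],-1)
    P=c@T[:3,:3].T+T[:3,3]; P[d==0]=np.nan; return P
def ray(n,u,v,z):
    m=bot.camera_model(n);T=np.linalg.inv(m["camera_from_world"])
    r=T[:3,:3]@np.linalg.inv(m["K"])@[u,v,1];o=T[:3,3];return o+r*(z-o[2])/r[2]
E
python3 - <<'E'
from h import *
im=cv2.imread("pics/top0.png")
P=cloud("top",np.load("pics/top0.npy")); Z=P[...,2]
sub=np.zeros(Z.shape,bool); sub[120:270,150:340]=1
m=(abs(Z-130)<8)&sub
roof=cv2.morphologyEx(m.astype(np.uint8),cv2.MORPH_OPEN,np.ones((9,9)))
p=P[roof>0][:,:2].astype(np.float32); r=cv2.minAreaRect(p); print("roof",len(p),np.median(P[roof>0][:,2]),r,cv2.boxPoints(r))
for name,(u0,u1,v0,v1),z,t in[("door",(247,325,225,260),125,8),("board",(268,284,168,230),105,10),("lens",(380,420,245,280),85,8),("cam",(410,465,170,245),92,8),("jar",(350,385,170,200),60,8)]:
    s=np.zeros(Z.shape,bool); s[v0:v1,u0:u1]=1; s&=abs(Z-z)<t
    q=P[s]
    if len(q)>5:
        r=cv2.minAreaRect(q[:,:2].astype(np.float32)); print(name,len(q),np.median(q[:,2]).round(),np.round(r[0]),np.round(r[1]),r[2]);print(np.round(cv2.boxPoints(r)))
g=np.uint8(np.clip(im*2.0,0,255))[140:260,160:330]
cv2.imwrite("pics/c1.png",cv2.resize(g,None,fx=4.7,fy=4.7,interpolation=cv2.INTER_CUBIC))
E
```

```text
roof 5461 129.66853012007323 ((640.420654296875, 203.684814453125), (188.90455627441406, 200.26919555664062), 81.6155776977539) [[527.58386  124.84307 ]
 [725.7125    95.641014]
 [753.25745  282.52655 ]
 [555.1288   311.7286  ]]
door 512 125.0 [506.  20.] [179.  18.] 76.93305206298828
[[476. -66.]
 [494. -70.]
 [535. 105.]
 [517. 109.]]
board 137 103.0 [617.  51.] [ 26. 139.] 83.00373840332031
[[546.  47.]
 [684.  30.]
 [687.  55.]
 [549.  72.]]
lens 513 85.0 [ 447. -289.] [65. 62.] 89.67874145507812
[[ 416. -322.]
 [ 478. -322.]
 [ 478. -257.]
 [ 417. -257.]]
cam 228 91.0 [ 594. -396.] [37. 46.] 67.90369415283203
[[ 566. -404.]
 [ 608. -422.]
 [ 622. -387.]
 [ 580. -370.]]
jar 224 60.0 [ 665. -210.] [43. 46.] 47.4875373840332
[[ 633. -210.]
 [ 667. -242.]
 [ 696. -210.]
 [ 662. -179.]]
```

View pics/c1.png

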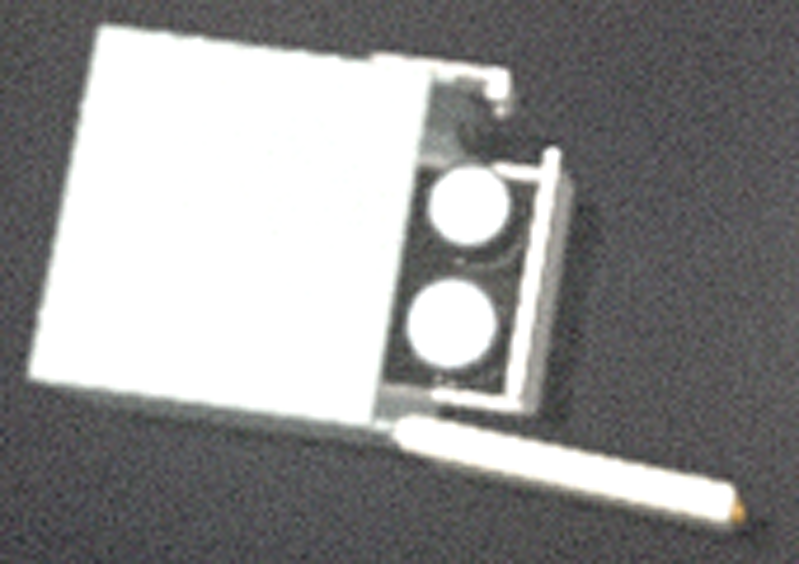

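{"name": "carry_out", "arguments": {
  "deltas": [
    [[-6,-4,0,0],[-18,-11,0,0],[-42,-27,0,-0.1],[-71,-46,0,-0.2],[-107,-69,0,-0.3],[-142,-92,0,-0.4],[-178,-114,0,-0.5],[-214,-137,0,-0.6],[-249,-160,0,-0.7],[-285,-183,0,-0.8],[-320,-206,0,-0.9],[-356,-229,0,-1.04],[-392,-252,0,-1.04],[-427,-275,0,-1.04],[-463,-297,0,-1.04],[-499,-320,0,-1.04],[-528,-339,0,-1.04],[-558,-358,0,-1.04],[-582,-374,0,-1.04],[-593,-381,0,-1.04]]
  ],
  "fingers": 0
}}

```text
time: 2.1
tool_pos: [611.0, -2.2, 291.7]
tcp_rot: [-3.141, -0.0, 2.993]
contact_force: [-0.0, -0.3, -1.0]
grip_width: 0.3
```

{"name": "carry_out", "arguments": {
  "deltas": [
    [[0,0,20,0],[0,0,55,0],[0,0,90,0],[0,0,120,0],[0,0,140,0],[0,0,147,0],[0,0,147,0]]
  ]
}}

```text
time: 2.8
tool_pos: [609.6, 1.0, 144.7]
tcp_rot: [3.141, -0.002, 2.996]
contact_force: [0.1, 1.2, 0.6]
grip_width: 0.3
```

```bash
python3 - <<'E'
from h import *
p,d=bot.capture("scene"); q,_=bot.capture("top")
a=cv2.resize(p[110:270,290:530],None,fx=3,fy=3); cv2.imwrite("pics/s1.png",np.uint8(np.clip(a*1.5,0,255)))
o=np.array([639.5,197.8]);ex=np.array([.146,.989]);ey=np.array([-.989,.146])
print(bot.get_obs()["tool_pos"], (bot.get_obs()["tool_pos"][:2]-o)@ex,(bot.get_obs()["tool_pos"][:2]-o)@ey)
# keeper bracket front end (crop c1 px) at z 122
for u,v in[(510,70),(510,110),(495,112),(505,90)]:
    w=ray("top",u/4.7+160,v/4.7+140,122)[:2]-o; print(w@ex,w@ey)
E
```

```text
[610.65239337   0.86166222 146.51395741] -198.98376663086236 -0.22271435622222968
-129.843927663389 -106.19867654497114
-133.50904798189558 -83.55314357209988
-125.45549792696474 -81.27818392237315
-128.92916100324857 -94.47403417956205
```

View pics/s1.png

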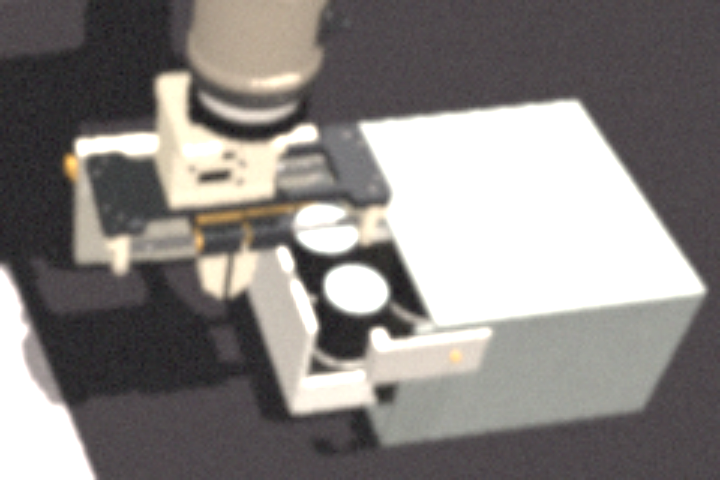

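The picture shows the closed fingers standing in front of the tray board. White stubs, at crop (120, 250) and (375, 215), hang at the ends of the gripper body. I'll check how high they are before passing over the 130 mm roof.

```bash
python3 - <<'E'
from h import *
p,d=bot.capture("scene"); P=cloud("scene",d)
o=np.array([639.5,197.8]);ex=np.array([.146,.989]);ey=np.array([-.989,.146])
for u,v in[(120,245),(120,255),(120,265),(120,275),(120,285),(375,210),(375,220),(375,230),(375,236),(90,200),(225,285),(225,292),(225,240)]:
    w=P[v//3+110,u//3+290]; print(u,v,np.round([(w[:2]-o)@ex,(w[:2]-o)@ey,w[2]]))
E
```

```text
120 245 [-283.  -37.  173.]
120 255 [-283.  -38.  163.]
120 265 [-282.  -35.  151.]
120 275 [-250.   96.   -1.]
120 285 [-253.   84.   -2.]
375 210 [-115.  -37.  176.]
375 220 [-113.  -36.  167.]
375 230 [-55.  68.  46.]
375 236 [-55.  66.  42.]
90 200 [-274.  106.   76.]
225 285 [-200.  -10.   90.]
225 292 [-199.   -9.   83.]
225 240 [-214.  -37.  164.]
```

{"name": "carry_out", "arguments": {
  "deltas": [
    [[0,6,0,0],[0,12,0,0],[0,15,0,0],[0,17,0,0],[0,19,0,0],[0,21,0,0],[0,23,0,0],[0,26,0,0],[0,30,0,0],[0,34,0,0],[0,39,0,0],[0,44,0,0],[0,49,0,0],[0,54,0,0],[0,59,0,0],[0,63,0,0],[0,67,0,0],[0,70,0,0],[0,72,0,0],[0,73,0,0]]
  ]
}}

```text
time: 4.95
tool_pos: [620.9, 73.3, 145.2]
tcp_rot: [3.141, 0.0, 2.996]
contact_force: [0.5, -2.0, 0.2]
grip_width: 0.5
```

{"name": "carry_out", "arguments": {
  "deltas": [
    [[0,1,0,0],[0,2,0,0],[0,3,0,0],[0,4,0,0],[0,5,0,0],[0,6,0,0],[0,7,0,0],[0,8,0,0]]
  ]
}}

```text
time: 5.75
tool_pos: [622.1, 81.1, 145.3]
tcp_rot: [3.141, 0.0, 2.996]
contact_force: [1.5, -2.5, -1.5]
grip_width: 0.2
```

{"name": "carry_out", "arguments": {
  "deltas": [
    [[0,0.7,0,0],[0,1.4,0,0],[0,2.1,0,0],[0,2.8,0,0],[0,3.3,0,0],[0,3.3,0,0]]
  ]
}}

```text
time: 6.35
tool_pos: [622.5, 84.4, 145.3]
tcp_rot: [3.141, 0.0, 2.996]
contact_force: [1.0, -2.2, 0.5]
grip_width: 0.5
```

{"name": "carry_out", "arguments": {
  "deltas": [
    [[0,0.5,0,0],[0,1,0,0],[0,1,0,0]]
  ]
}}

```text
time: 6.65
tool_pos: [622.6, 85.4, 145.2]
tcp_rot: [3.141, 0.0, 2.996]
contact_force: [1.3, -1.1, 0.1]
grip_width: 0.1
```

{"name": "carry_out", "arguments": {
  "deltas": [
    [[0,0.3,0,0],[0,0.6,0,0],[0,0.8,0,0],[0,0.8,0,0]]
  ]
}}

```text
time: 7.05
tool_pos: [622.7, 86.1, 145.2]
tcp_rot: [3.141, -0.0, 2.996]
contact_force: [-0.1, -1.5, -0.2]
grip_width: 0.5
```

{"name": "carry_out", "arguments": {
  "deltas": [
    [[0,0.3,0,0],[0,0.6,0,0],[0,0.8,0,0],[0,0.8,0,0]]
  ]
}}

```text
time: 7.45
tool_pos: [622.8, 86.9, 145.2]
tcp_rot: [3.141, -0.0, 2.996]
contact_force: [1.3, -2.2, -0.1]
grip_width: 0.3
```

{"name": "carry_out", "arguments": {
  "deltas": [
    [[0,0.3,0,0],[0,0.6,0,0],[0,0.8,0,0],[0,0.8,0,0]]
  ]
}}

```text
time: 7.85
tool_pos: [623.0, 87.7, 145.2]
tcp_rot: [3.141, 0.0, 2.996]
contact_force: [0.5, -1.6, -0.8]
grip_width: 0.3
```

{"name": "carry_out", "arguments": {
  "deltas": [
    [[0,0.3,0,0],[0,0.6,0,0],[0,0.8,0,0],[0,0.8,0,0]]
  ]
}}

```text
time: 8.25
tool_pos: [623.1, 88.1, 145.2]
tcp_rot: [-3.141, -0.0, 2.996]
contact_force: [-0.4, -4.2, 1.0]
grip_width: 0.7
```

Rising now, so this is the end stop.

{"name": "carry_out", "arguments": {
  "deltas": [
    [[0,0.3,0,0],[0,0.6,0,0],[0,0.6,0,0]]
  ]
}}

```text
time: 8.55
tool_pos: [623.1, 88.2, 145.2]
tcp_rot: [-3.14, -0.0, 2.995]
contact_force: [-0.2, -6.5, 1.5]
grip_width: 0.2
```

{"name": "carry_out", "arguments": {
  "deltas": [
    [[0,0.3,0,0],[0,0.6,0,0],[0,0.6,0,0]]
  ]
}}

```text
time: 8.85
tool_pos: [623.1, 88.3, 145.3]
tcp_rot: [-3.14, -0.0, 2.995]
contact_force: [-1.6, -8.8, 1.8]
grip_width: 0.6
```

{"name": "carry_out", "arguments": {
  "deltas": [
    [[0,-3,0,0],[0,-10,0,0],[0,-20,-5,0],[0,-30,-30,0],[0,-40,-60,0],[5,-55,-80,0],[20,-75,-80,0],[45,-95,-80,0],[75,-115,-80,0],[105,-130,-80,0],[130,-141,-80,0],[146,-146,-80,0],[153,-148,-80,0],[155,-148,-65,0],[155,-148,-35,0],[155,-148,-10,0],[155,-148,0,0],[155,-148,0,0]]
  ]
}}

```text
time: 10.65
tool_pos: [448.2, -34.1, 144.4]
tcp_rot: [3.141, -0.002, 2.996]
contact_force: [0.4, -0.1, 0.5]
grip_width: 0.6
```

```bash
cat >> h.py <<'E'
o=np.array([639.8,199.8]);ex=np.array([.146,.989]);ey=np.array([-.989,.146])
def loc(w): w=np.asarray(w)[...,:2]-o; return np.stack([w@ex,w@ey],-1)
def center(th,r,gap=0,a=19,b=10):
    n=np.array([-np.cos(th),np.sin(th)]); D=np.array([-np.sin(th),-np.cos(th)])
    return np.array([-107,90])+r*D+(18+a*abs(n[0])+b*abs(n[1])+gap)*n
E
python3 - <<'E'
from h import *
p,d=bot.capture("top");P=cloud("top",d);cv2.imwrite("pics/t2.png",cv2.resize(np.uint8(np.clip(p[130:280,150:350]*2.,0,255)),None,fx=4,fy=4))
s=np.zeros(d.shape,bool); s[140:240,225:300]=1; s&=abs(P[...,2]-104)<6; L=loc(P[s]); 
k=abs(L[:,1])<60; print("board",k.sum(),np.percentile(L[k,0],[2,10,50,90]) if k.any() else 0)
c=loc(bot.get_obs()["tool_pos"]); print("tool",bot.get_obs()["tool_pos"],c,bot.get_obs()["joint_positions"])
for th in np.linspace(1.655,0.2,20):
    q=center(th,155)-c; print(round(th,3),"dx",round(q[1],1),"dy",round(q[0],1))
E
```

```text
board 110 [-96.39082344 -95.91724522 -94.17808522 -91.833873  ]
tool [448.78714721 -34.26806897 145.34458604] [-259.38119672  154.73777334] [-2.46890334e-01  3.98013523e-01  1.91805144e+00  2.69438651e-04
  8.25840376e-01 -1.67190288e+00]
1.655 dx -22.2 dy 0.4
1.578 dx -35.4 dy -2.4
1.502 dx -46.2 dy -4.3
1.425 dx -56.9 dy -5.4
1.349 dx -67.7 dy -5.8
1.272 dx -78.7 dy -5.5
1.196 dx -89.7 dy -4.4
1.119 dx -100.7 dy -2.5
1.042 dx -111.6 dy 0.3
0.966 dx -122.4 dy 3.8
0.889 dx -133.1 dy 8.2
0.813 dx -143.5 dy 13.5
0.736 dx -153.6 dy 19.6
0.659 dx -163.3 dy 26.5
0.583 dx -172.5 dy 34.2
0.506 dx -181.2 dy 42.7
0.43 dx -189.2 dy 52.0
0.353 dx -196.6 dy 61.9
0.277 dx -203.2 dy 72.5
0.2 dx -209.0 dy 83.7
```

View pics/t2.png

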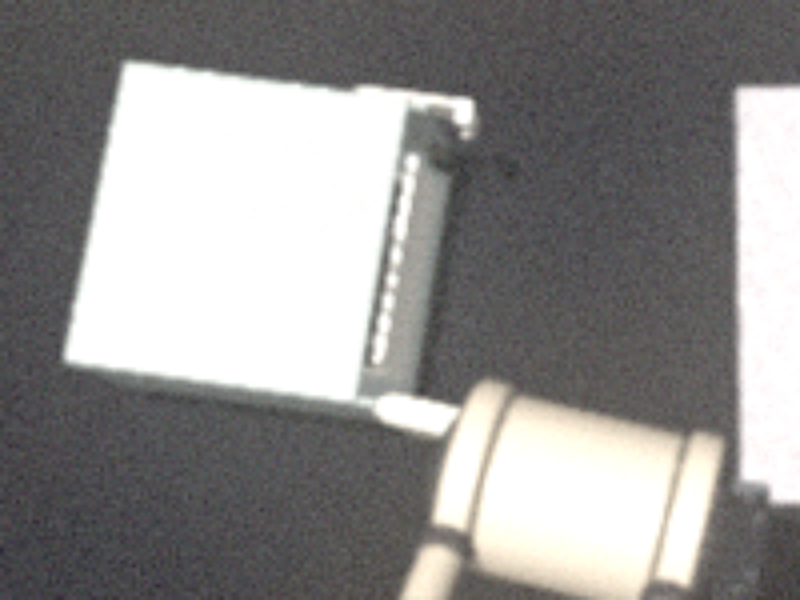

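The tray is home: its board edge measures local x −94. The fingers stand outside the open door, so I'll start the swing gently.

{"name": "carry_out", "arguments": {
  "deltas": [
    [[-5,0,0,0],[-11,0,0,0],[-15,0,0,0],[-18,0,0,0],[-20,0,0,0],[-22,0,0,0],[-24,-1,0,0],[-27,-1,0,0],[-31,-2,0,0],[-36,-2,0,0],[-41,-3,0,0],[-47,-4,0,0],[-53,-5,0,0],[-59,-6,0,0],[-65,-6,0,0],[-71,-6,0,0],[-77,-6,0,0],[-83,-5,0,0],[-87,-5,0,0],[-89,-4,0,0]]
  ]
}}

```text
time: 12.7
tool_pos: [536.3, -51.4, 145.2]
tcp_rot: [-3.141, 0.0, 2.996]
contact_force: [-1.2, -1.5, 0.7]
grip_width: 0.6
```

{"name": "carry_out", "arguments": {
  "deltas": [
    [[-4,1,0,0],[-9,2,0,0],[-14,3,0,0],[-20,4,0,0],[-26,6,0,0],[-32,8,0,0],[-38,10,0,0],[-44,12,0,0],[-50,15,0,0],[-55,18,0,0],[-60,21,0,0],[-65,24,0,0],[-70,27,0,0],[-75,31,0,0],[-79,35,0,0],[-83,38,0,0],[-87,42,0,0],[-90,45,0,0],[-92,47,0,0],[-92,47,0,0]]
  ]
}}

```text
time: 14.7
tool_pos: [634.2, -17.8, 145.2]
tcp_rot: [3.141, 0.001, 2.996]
contact_force: [-0.5, 0.1, -1.0]
grip_width: 0.3
```

```bash
python3 - <<'E'
from h import *
p,d=bot.capture("scene");P=cloud("scene",d)
cv2.imwrite("pics/s2.png",cv2.resize(np.uint8(np.clip(p[110:270,290:530]*1.5,0,255)),None,fx=3,fy=3))
print(bot.get_obs()["contact_force"],bot.get_obs()["tool_pos"])
c=loc(bot.get_obs()["tool_pos"]);print(c)
for th in(.6,.55,.5,.45,.4,.35,.3,.2,.1,0): print(th,center(th,155)-c)
E
```

```text
[-0.62166631  0.32179302  0.76084877] [634.02681244 -17.88284774 145.27485554]
[-216.1312218   -26.07201328]
0.6 [-10.84699674  10.35114003]
0.55 [-5.49594003  4.53757179]
0.5 [ 0.18355038 -1.0311613 ]
0.45 [ 6.18158693 -6.33435217]
0.4 [ 12.48678666 -11.35156132]
0.35 [ 19.0862636  -16.06273959]
0.3 [ 25.96563226 -20.4483534 ]
0.2 [ 40.49910597 -28.16808905]
0.1 [ 55.9429881  -34.36960509]
0 [ 72.1312218  -38.92798672]
```

View pics/s2.png

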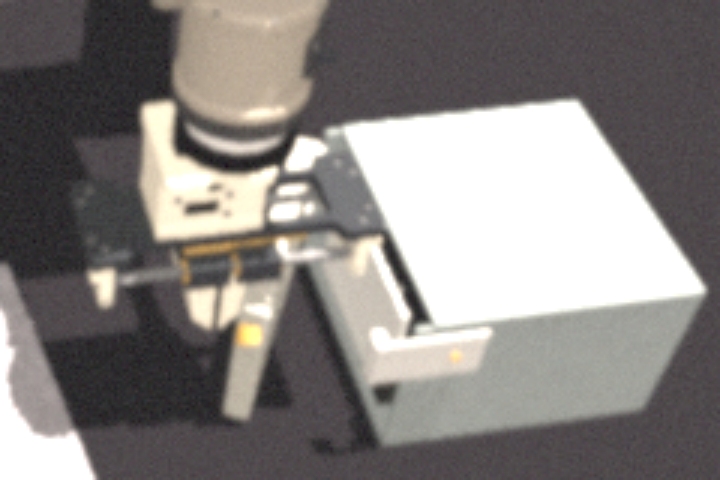

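{"name": "carry_out", "arguments": {
  "deltas": [
    [[-2,2,0,0],[-5,4,0,0],[-8,8,0,0],[-11,12,0,0],[-14,16,0,0],[-17,20,0,0],[-19,24,0,0],[-22,28,0,0],[-24,32,0,0],[-26,35,0,0],[-27,38,0,0],[-29,41,0,0],[-30,44,0,0],[-31,46,0,0],[-32,48,0,0],[-32,48,0,0]]
  ]
}}

```text
time: 16.35
tool_pos: [672.6, 25.1, 145.3]
tcp_rot: [3.141, 0.001, 2.996]
contact_force: [-1.1, -1.0, -0.3]
grip_width: 0.3
```

{"name": "carry_out", "arguments": {
  "deltas": [
    [[-0.3,1,0,0],[-0.6,2,0,0],[-1,3,0,0],[-1.3,4,0,0],[-1.3,4,0,0]]
  ]
}}

```text
time: 16.85
tool_pos: [674.3, 28.7, 145.2]
tcp_rot: [3.141, 0.0, 2.996]
contact_force: [-1.6, -1.3, 0.5]
grip_width: 0.0
```

{"name": "carry_out", "arguments": {
  "deltas": [
    [[-0.3,1,0,0],[-0.6,2,0,0],[-0.9,3,0,0],[-1.2,4,0,0],[-1.2,4,0,0]]
  ]
}}

```text
time: 17.35
tool_pos: [676.1, 32.6, 145.2]
tcp_rot: [3.141, 0.0, 2.996]
contact_force: [-1.8, -2.1, -0.1]
grip_width: 0.2
```

{"name": "carry_out", "arguments": {
  "deltas": [
    [[-0.2,1,0,0],[-0.5,2,0,0],[-0.5,2,0,0]]
  ]
}}

```text
time: 17.65
tool_pos: [676.8, 34.4, 145.2]
tcp_rot: [3.141, 0.0, 2.996]
contact_force: [-1.7, -1.5, -0.6]
grip_width: 0.3
```

{"name": "carry_out", "arguments": {
  "deltas": [
    [[-0.2,1,0,0],[-0.5,2,0,0],[-0.5,2,0,0]]
  ]
}}

```text
time: 17.95
tool_pos: [677.6, 36.3, 145.2]
tcp_rot: [3.141, 0.0, 2.996]
contact_force: [-1.1, -0.5, -0.3]
grip_width: 0.4
```

{"name": "carry_out", "arguments": {
  "deltas": [
    [[-0.2,1,0,0],[-0.4,2,0,0],[-0.4,2,0,0]]
  ]
}}

```text
time: 18.25
tool_pos: [678.1, 37.6, 145.2]
tcp_rot: [-3.141, -0.001, 2.995]
contact_force: [-3.4, -2.8, 1.0]
grip_width: 0.1
```

{"name": "carry_out", "arguments": {
  "deltas": [
    [[-0.1,0.5,0,0],[-0.2,1,0,0],[-0.2,1,0,0]]
  ]
}}

```text
time: 18.55
tool_pos: [678.3, 38.4, 145.2]
tcp_rot: [-3.141, -0.001, 2.995]
contact_force: [-4.5, -5.4, 0.6]
grip_width: 0.0
```

{"name": "carry_out", "arguments": {
  "deltas": [
    [[-0.1,0.5,0,0],[-0.2,1,0,0],[-0.2,1,0,0]]
  ]
}}

```text
time: 18.85
tool_pos: [678.6, 39.2, 145.2]
tcp_rot: [-3.14, -0.001, 2.995]
contact_force: [-3.6, -5.1, 1.4]
grip_width: 0.5
```

Now the tongue is climbing the keeper.

{"name": "carry_out", "arguments": {
  "deltas": [
    [[-0.1,0.5,0,0],[-0.2,1,0,0],[-0.2,1,0,0]]
  ]
}}

```text
time: 19.15
tool_pos: [678.9, 40.1, 145.2]
tcp_rot: [-3.14, -0.001, 2.995]
contact_force: [-4.6, -5.7, 1.4]
grip_width: 0.5
```

{"name": "carry_out", "arguments": {
  "deltas": [
    [[-0.1,0.5,0,0],[-0.2,1,0,0],[-0.2,1,0,0]]
  ]
}}

```text
time: 19.45
tool_pos: [679.1, 41.0, 145.2]
tcp_rot: [-3.14, -0.001, 2.995]
contact_force: [-4.9, -5.7, 2.0]
grip_width: 0.7
```

{"name": "carry_out", "arguments": {
  "deltas": [
    [[-0.1,0.5,0,0],[-0.2,1,0,0],[-0.2,1,0,0]]
  ]
}}

```text
time: 19.75
tool_pos: [679.4, 41.8, 145.2]
tcp_rot: [-3.14, -0.002, 2.995]
contact_force: [-4.6, -6.2, 1.4]
grip_width: 0.7
```

{"name": "carry_out", "arguments": {
  "deltas": [
    [[0,0.5,0,0],[0,1,0,0],[0,1,0,0]]
  ]
}}

```text
time: 20.05
tool_pos: [679.6, 42.8, 145.2]
tcp_rot: [-3.14, -0.001, 2.995]
contact_force: [-4.9, -6.0, 1.0]
grip_width: 0.5
```

{"name": "carry_out", "arguments": {
  "deltas": [
    [[0,0.5,0,0],[0,1,0,0],[0,1,0,0]]
  ]
}}

```text
time: 20.35
tool_pos: [680.0, 44.1, 145.2]
tcp_rot: [-3.141, -0.001, 2.995]
contact_force: [-3.0, -4.9, 0.7]
grip_width: 0.7
```

{"name": "carry_out", "arguments": {
  "deltas": [
    [[0,0.5,0,0],[0,1,0,0],[0,1,0,0]]
  ]
}}

```text
time: 20.65
tool_pos: [680.3, 45.5, 145.2]
tcp_rot: [-3.141, -0.0, 2.995]
contact_force: [-2.3, -3.0, 1.0]
grip_width: 0.2
```

{"name": "carry_out", "arguments": {
  "deltas": [
    [[0,0.5,0,0],[0,1,0,0],[0,1,0,0]]
  ]
}}

```text
time: 20.95
tool_pos: [680.8, 47.2, 145.2]
tcp_rot: [3.141, 0.001, 2.996]
contact_force: [-1.5, -2.4, -0.3]
grip_width: 0.3
```

{"name": "carry_out", "arguments": {
  "deltas": [
    [[0,0.4,0,0],[0,0.8,0,0],[0,0.8,0,0]]
  ]
}}

```text
time: 21.25
tool_pos: [680.9, 47.6, 145.2]
tcp_rot: [3.142, 0.0, 2.996]
contact_force: [-0.1, -2.9, -1.1]
grip_width: 0.6
```

{"name": "carry_out", "arguments": {
  "deltas": [
    [[0,0.4,0,0],[0,0.8,0,0],[0,0.8,0,0]]
  ]
}}

```text
time: 21.55
tool_pos: [681.0, 48.2, 145.2]
tcp_rot: [-3.141, 0.001, 2.995]
contact_force: [-0.1, -4.3, -1.7]
grip_width: 0.7
```

{"name": "carry_out", "arguments": {
  "deltas": [
    [[0,0.3,0,0],[0,0.6,0,0],[0,0.6,0,0]]
  ]
}}

```text
time: 21.85
tool_pos: [681.0, 48.3, 145.3]
tcp_rot: [-3.141, 0.0, 2.995]
contact_force: [-0.0, -6.9, -2.0]
grip_width: 0.0
```

{"name": "carry_out", "arguments": {
  "deltas": [
    [[0,0.3,0,0],[0,0.6,0,0],[0,0.6,0,0]]
  ]
}}

```text
time: 22.15
tool_pos: [681.1, 48.6, 145.3]
tcp_rot: [-3.14, 0.0, 2.995]
contact_force: [0.2, -7.3, -2.0]
grip_width: 0.6
```

{"name": "carry_out", "arguments": {
  "deltas": [
    [[0,0.3,0,0],[0,0.6,0,0],[0,0.6,0,0]]
  ]
}}

```text
time: 22.45
tool_pos: [681.1, 48.9, 145.2]
tcp_rot: [-3.14, 0.0, 2.995]
contact_force: [0.6, -8.2, -1.6]
grip_width: 0.6
```

{"name": "carry_out", "arguments": {
  "deltas": [
    [[0,0.3,0,0],[0,0.6,0,0],[0,0.6,0,0]]
  ]
}}

```text
time: 22.75
tool_pos: [681.2, 49.2, 145.2]
tcp_rot: [-3.139, 0.0, 2.995]
contact_force: [0.6, -8.7, -1.6]
grip_width: 0.2
```

{"name": "carry_out", "arguments": {
  "deltas": [
    [[0,0.3,0,0],[0,0.6,0,0],[0,0.6,0,0]]
  ]
}}

```text
time: 23.05
tool_pos: [681.3, 49.5, 145.3]
tcp_rot: [-3.139, 0.0, 2.995]
contact_force: [0.3, -10.2, -1.5]
grip_width: 0.5
```

{"name": "carry_out", "arguments": {
  "deltas": [
    [[0,0.3,0,0],[0,0.6,0,0],[0,0.6,0,0],[0,0.6,0,0]]
  ]
}}

```text
time: 23.45
tool_pos: [681.4, 49.8, 145.3]
tcp_rot: [-3.139, 0.0, 2.995]
contact_force: [-0.7, -12.6, -0.8]
grip_width: 0.5
```

{"name": "carry_out", "arguments": {
  "deltas": [
    [[0,-1,0,0],[0,-2,0,0],[0,-3,0,0],[0,-4,0,0],[0,-5,0,0],[0,-6,0,0],[0,-6,0,0]]
  ]
}}

```text
time: 24.15
tool_pos: [680.4, 46.6, 145.4]
tcp_rot: [3.141, 0.0, 2.996]
contact_force: [-0.5, 0.3, 0.1]
grip_width: 0.2
```

Force gone after a 3 mm retreat. I'll back off a bit further and measure whether the door stays.

{"name": "carry_out", "arguments": {
  "deltas": [
    [[0,-2,0,0],[0,-4,0,0],[0,-7,0,0],[0,-10,0,0],[0,-13,0,0],[0,-15,0,0],[0,-15,0,0],[0,-15,0,0],[0,-15,0,0]]
  ]
}}

```text
time: 25.05
tool_pos: [678.3, 31.3, 145.2]
tcp_rot: [3.141, 0.0, 2.996]
contact_force: [0.5, 0.6, -0.5]
grip_width: 0.5
```

```bash
python3 - <<'E'
from h import *
p,d=bot.capture("scene")
cv2.imwrite("pics/s3.png",cv2.resize(np.uint8(np.clip(p[140:260,320:480]*1.6,0,255)),None,fx=4.5,fy=4.5,interpolation=cv2.INTER_CUBIC))
print(bot.get_obs()["contact_force"],bot.get_obs()["tool_pos"])
E
```

```text
[-0.04843583  0.33552804  0.08908226] [678.28922947  31.35716965 145.23278009]
```

View pics/s3.png

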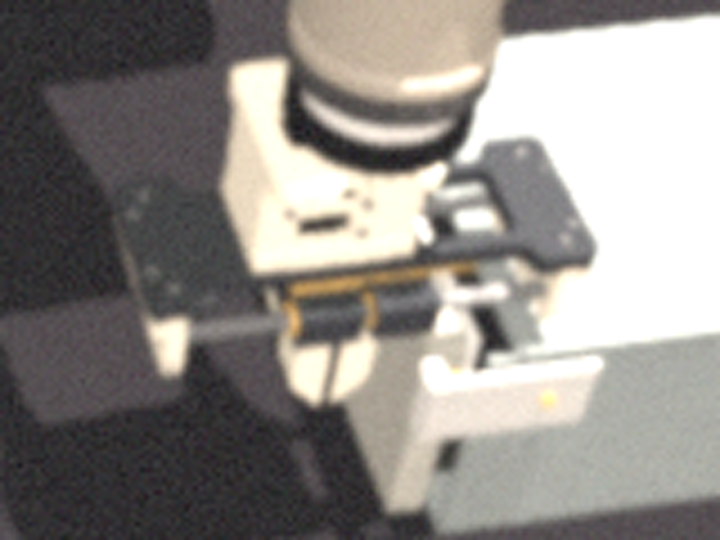

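The door is near shut at crop (400, 430), with its edge at the keeper bracket, but it isn't clear whether it touches the fingers. I'll retreat fully and measure the angle from above.

{"name": "carry_out", "arguments": {
  "deltas": [
    [[0,-6,0,0],[0,-15,0,0],[0,-28,0,0],[0,-42,-5,0],[0,-55,-30,0],[0,-65,-60,0],[0,-80,-90,0],[15,-100,-110,0],[40,-125,-115,0],[70,-150,-115,0],[105,-170,-115,0],[140,-185,-115,0],[170,-195,-115,0],[190,-200,-115,0],[200,-200,-115,0],[200,-200,-115,0]]
  ]
}}

```text
time: 26.7
tool_pos: [450.5, -138.0, 260.8]
tcp_rot: [-3.141, 0.001, 2.994]
contact_force: [0.7, 0.6, -0.4]
grip_width: 0.4
```

```bash
python3 - <<'E'
from h import *
for i in range(2):
    p,d=bot.capture("top");P=cloud("top",d)
    L=loc(P); s=(abs(P[...,2]-124)<8)&(L[...,0]<-98)&(L[...,0]>-330)&(abs(L[...,1])<88)
    s=cv2.morphologyEx(s.astype(np.uint8),cv2.MORPH_OPEN,np.ones((3,3)))>0
    q=L[s]; print(len(q)); print(cv2.boxPoints(cv2.minAreaRect(q.astype(np.float32))).round(1), "tilt",np.polyfit(q[:,1],q[:,0],1))
for n,(u0,u1,v0,v1),z in[("lens",(380,420,245,280),85),("cam",(410,465,170,245),92),("jar",(350,385,170,200),60)]:
    s=np.zeros(d.shape,bool); s[v0:v1,u0:u1]=1; s&=abs(P[...,2]-z)<8; print(n,np.nanmedian(P[s],0) if s.any() else None)
cv2.imwrite("pics/t3.png",cv2.resize(np.uint8(np.clip(p[130:280,150:350]*1.5,0,255)),None,fx=4,fy=4,interpolation=cv2.INTER_CUBIC))
E
```

```text
492
[[-127.2   87.5]
 [-125.8  -86.2]
 [-106.8  -86. ]
 [-108.3   87.7]] tilt [-9.38761766e-03 -1.17657024e+02]
495
[[-127.1   87.9]
 [-126.   -88. ]
 [-107.4  -87.8]
 [-108.5   88. ]] tilt [-8.71184710e-03 -1.17727727e+02]
lens [ 444.29330432 -298.12525966   85.37992477]
cam [ 592.28001229 -394.20757879   91.53023402]
jar [ 664.42026054 -210.37402768   59.77139541]
```

View pics/t3.png

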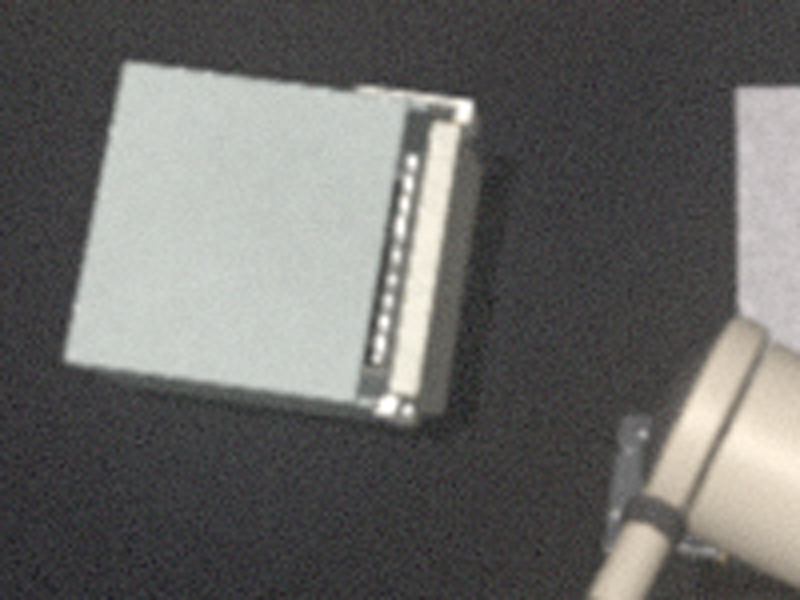

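The door holds by itself at about −0.01 rad against the hinge spring, so it is latched. Handing in.

```bash
python3 -c "
from plant import bot
print(bot.close_job(), bot.get_obs()['time'])"
```

```text
the job is handed in; nothing more can be done
the job is handed in; nothing more can be done
```

The lens locker is put away: the tray is fully in, the door is latched shut, and I handed the job in at about 27 s. No verdict was reported.

- **Tray:** I pushed it with the closed fingers until it met the rubber end stop. The force readings there reached about 9 N. From above, the board then measured at locker x ≈ −94 mm, which is home.
- **Door:** I swung it round slowly and pressed it in small steps. The force rose to about 8 N as the tongue climbed the keeper, then fell as it passed over. It rose again against the buffer, to a highest reading of 12.6 N.
- **Door at the end:** After I let go and moved clear, two pictures in a row from above showed the door still shut, at about −0.01 rad. The hinge spring would have thrown it open if it had not latched. I could not see the tongue itself.
- **Bystanders:** The jar and camera measured within about 2 mm of their starting positions. The lens reading was about 9 mm off. The first figure was the centre of a fitted rectangle and the last a median, with the arm possibly hiding part of the lens, so they don't compare directly. I did not re-check it, but the arm never came near the lens.

Forces were only read at the end of each move, so a brief higher peak in between would not show. No reading came near the 20 N limit.

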